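Slide a blank along the rail into the drill jig

ROBOT

A 6-joint arm with a two-finger parallel gripper is mounted at the origin on the work surface. World frame = base frame: x ahead of the robot, y to its left, z up, the work surface at z = 0. Lengths are in m, angles in degrees, forces in N, time in s.
With the tool pointing down it reaches from about 0.375 to 0.9 m from the base axis. Payload 3.1 kg.
Tool frame: the origin (TCP) lies midway between the tips of the shut fingers; the grasp point (between the pads) lies bot.hold_point_z behind it (bot.hold_point_z is the distance from the TCP to the grasp point, in m); z points along the fingers, y is the direction in which the jaws open and shut (so a half turn about z gives the same grasp; the last joint's range is limited). The gripper opens to 87 mm and grips with 3 to 60 N. Pads are 19 mm wide; open, the fingers measure 117 mm over their backs; the gripper's body (75 mm by 190 mm) begins 51 mm behind the grasp point.
Start: joints at [64.658, 30.224, 82.088, -0, 67.689, -10.227], TCP at [0.163, 0.603, 0.223] pointing down, gripper open.
Joint ranges: [-176.69, 176.69], [-43.24, 126.21], [12.49, 139.97], [-82, 262], [0, 151.66], [-163.58, 163.58]. Speed limits (degrees/s): [159.86, 159.86, 180, 180, 180, 180].

INTERFACE

Orientations are given as a 3x3 rotation matrix whose columns are the frame's x, y, z axes.
In Python, from rig import bot, vision gives the robot as it stands.
- The arm moves only by the shell command python3 -m inch 'ROWS'. ROWS is JSON, a list of rows, each a list of 5 numbers: the finger opening in mm, from 0 to 87, then the shift along the tool's x, y, z in mm, then the turn about the tool's z in rad. In form: [[hand, dx, dy, dz, roll], ...]. A call has 1 to 8 rows; each row is the pose to reach, as a shift and turn from the pose measured when the call began, along the tool's axes at that moment; what a row does not reach only later rows make up. A row lasts 1/10 s, in which the tool goes at most 50 mm and 8.59 degrees, less where a joint would pass 70% of its speed; a pose out of reach is approached as far as the arm can. A call with a gripper value outside its range is refused whole. The fingers move at their own pace and stop on an object; the grip force is fixed at half the most. Time passes only in rows, so rows that repeat a pose let the fingers close. It gives the time, the measured TCP pose, the force and the opening at its end, in the units of the state.
- bot.read_state(): the state, without advancing time (a new reading comes with each control period).
- vision.capture(name): name is "side" or "top"; returns (picture, depth): 420x560x3 uint8, red, green, blue; 420x560 float32, m along the optical axis (not along the pixel's ray), 0 where there is no reading.
- vision.camera_model(name): a dict with "intrinsics" (3x3 intrinsics, pixels), "camera_from_world" (4x4, takes a point from world to camera coordinates). Camera axes: x right, y down, z forward; pixel columns grow to the right and rows downward; lengths in m; the calibration is good to about 2 mm. A picture is of the moment at which its call begins. camera_model takes no time and is no camera call.
- bot.hand_in(): hands the job in, once; it reports no verdict.
The state is a dict: "time_s": time; "joint_positions": joint angles; "qvel": joint speeds; "tau": joint torques, N m; "position": TCP position; "tcp_rot": TCP orientation; "force": force on the tool from outside, world axes, zero at the start; "moment": the same for the moment, N m; "opening": opening from 0.0 (shut) to 1.0 (fully open).
Only numpy, scipy, OpenCV 4.12 (cv2) and the standard library are available. Lean on these libraries where they do the work, as an engineer would, in place of code of your own. Each camera call takes 0.05 s, during which the arm holds its last target. There are 200 camera calls.

TASK

Load the small flat aluminium blank into the drill jig by pushing it with the fingertips: first push it flat against the jig's rail while it is still clear of the drill plate, then slide it along the rail, keeping it against the rail, in under the drill plate until its end meets the end stop. Leave it seated in the corner, flush against both the rail and the stop. The blank must stay down on the jig's plate all the time (never pick it up), and the tools lying around are to be left alone.

Things in the scene. Friction and masses are not known exactly. Their poses are not given: they have to be found in the camera images.
- blank: The work: a loose plain aluminium block, 40 mm wide (its x), 70 mm long (its y), 12 mm thick, 0.14 to 0.28 kg. Origin at the centre of its underside, z up. It starts flat on the jig's base plate towards the jig's -y end, a little off the rail and up to 0.4 rad askew to it, length roughly along the rail. Symmetrical: the end already nearer the stop leads.
- jig: The drill jig, a fixed steel fixture screwed to the bench. Flat base plate 140 mm (x) by 280 mm (y), 12 mm thick; origin at the centre of its underside, at bench height, z up. Jig y runs along the rail to the end stop, jig x squarely into the rail. Nothing stands on the plate on the open (-x) side or at the -y end. Highest point (the bush) 45 mm above the bench.
- jig_corner (a point): The corner of the pocket, at the base plate's top (12 mm above the bench): where the planes of the rail's and the stop's working faces meet, at jig x = +44, y = +100 mm. Same axes as the jig: x into the rail, y along the rail into the stop, z up. A fully seated blank's origin is 20 mm before it in x and 35 mm before it in y.
- jig_rail (a point): Middle of the rail's working face, at the base plate's top; same axes as the jig. The rail is a straight fixed steel bar, 17 mm high above the plate, 22 mm thick, 265 mm long, its working face at jig x = +44 mm, from jig y = -140 to +125 mm.
- jig_stop (a point): Middle of the end stop's working face, at the base plate's top; same axes as the jig. The stop is a fixed block 17 mm high above the plate, its working face at jig y = +100 mm, 25 mm thick, from jig x = -30 to +38 mm (6 mm relief gap to the rail).
- drill_plate (a point): Centre of the drill plate's underside, 17 mm above the base plate (5 mm above the blank); same axes as the jig. Fixed plate over the corner, 10 mm thick, jig x = +14 to +66, y = +62 to +125 mm, with a drill bush 6 mm proud on top. Of a seated blank the trailing 32 mm and a 10 mm strip along the open side stay uncovered, so fingers can press on that end and side.
- slip_bush: Bystander: a spare steel drill bush standing on the bench beyond the jig's stop end, 24 mm across the head, 26 mm high; origin at the centre of its foot.
- square: Bystander: an engineer's square lying on the bench beyond the rail; steel stock 18 x 75 x 16 mm with a 110 mm blade; origin under the middle of the stock.
- hammer: Bystander: a hammer 300 mm long lying on the bench to the robot's right; origin under its middle.
- hacksaw: Bystander: a hacksaw about 430 mm long lying on the bench to the robot's left; origin near the blade's middle, at bench height.
Not all that is in view belongs to the job. Several things have the shape of the blank; the one meant has the colours described above.

How it is judged (in metres and radians):
On the way, in this order (a step that is already met when the one before it is completed fails the run):
1. the blank lies flat against the rail (within 3 mm and 0.05 rad), its end still more than 30 mm short of the stop (x of blank in the frame of jig_corner above -0.023 m and angle between the y axis of blank and the y axis of jig, either way round below 0.05 rad and y of blank in the frame of jig_corner below -0.065 m), for 0.2 s.
2. the blank has been slid along the rail to within 3 mm of the stop (y of blank in the frame of jig_corner above -0.038 m and x of blank in the frame of jig_corner above -0.027 m), for 0.1 s.
At the end, for the whole second after the job is handed in: The blank lies flat and still on the jig's plate in the corner under the drill plate, within 2 mm of the rail and 2 mm of the stop and square to them within 0.035 rad (x of blank in the frame of jig_corner between -0.022 and -0.017 m and y of blank in the frame of jig_corner between -0.037 and -0.032 m and angle between the y axis of blank and the y axis of jig, either way round below 0.035 rad and angle between blank's own z axis and vertical below 0.05 rad and z of blank in the frame of jig_corner below 0.002 m and linear speed of blank below 0.01 m/s); the robot touches nothing.
It fails at once if the blank is lifted or tipped off the jig's plate (more than 5 mm or 0.2 rad) (z of blank in the frame of jig_corner above 0.005 m or angle between blank's own z axis and vertical above 0.2 rad).
It fails at once if the blank is pushed off the jig's plate (z of blank in the frame of jig_corner below -0.005 m).
It fails at once if the blank comes off the rail (7 mm or 0.12 rad) in the last 30 mm before the stop (y of blank in the frame of jig_corner above -0.065 m and (x of blank in the frame of jig_corner below -0.027 m or angle between the y axis of blank and the y axis of jig, either way round above 0.12 rad)).
It fails at once if a bystander tool is moved more than 15 mm (distance of any of slip_bush, square, hammer, hacksaw from where it was at the start of the episode above 0.015 m).
It also fails if it takes over 54 s, if anything falls off the work surface, if the arm or the gripper's body presses on something with over 40 N, if the wrist force passes 120 N, or if a joint passes its speed limit or range.

## Working session

There is one attempt and no reset: what is moved stays moved. The work goes in short steps, Python scripts to look and compute and a shell command to move; the robot and the scene stay as the last step left them, time stands still between calls to the robot, and variables do not carry over. Pictures are saved under pics/ and viewed, about 8 in all and at most 12, crops included, and the job is handed in when it is done.

```bash
mkdir -p pics; ls; python3 - <<'E'
from rig import bot, vision
import cv2,numpy as np
for n in("top","side"):
    p,d=vision.capture(n); cv2.imwrite(f"pics/{n}0.png",p[:,:,::-1]); np.savez(f"{n}0.npz",p=p,d=d)
    m=vision.camera_model(n); print(n,m["intrinsics"],np.round(m["camera_from_world"],4).tolist())
s=bot.read_state(); print(s["position"],s["tcp_rot"],s["force"],bot.hold_point_z,s["time_s"])
E
```

```text
pics
top [[399.37729889   0.         276.4989538 ]
 [  0.         399.37729889 204.38321791]
 [  0.           0.           1.        ]] [[-0.0029, -1.0, -0.0026, 0.0305], [-0.992, 0.0032, -0.1265, 0.5686], [0.1265, 0.0022, -0.992, 1.0236], [0.0, 0.0, 0.0, 1.0]]
side [[420.46095972   0.         275.25040194]
 [  0.         420.46095972 214.72853795]
 [  0.           0.           1.        ]] [[0.8476, -0.5307, 0.0015, -0.464], [-0.2839, -0.4558, -0.8436, 0.2157], [0.4484, 0.7146, -0.537, 1.2362], [0.0, 0.0, 0.0, 1.0]]
[0.16266598 0.60281005 0.22165418] [[-9.65404390e-01  2.60755924e-01 -8.43877394e-04]
 [ 2.60757039e-01  9.65402892e-01 -1.73834046e-03]
 [ 3.61399103e-04 -1.89824849e-03 -9.99998133e-01]] [0.21254026 0.1607453  0.96039953] 0.0187 0.1
```

View pics/top0.png

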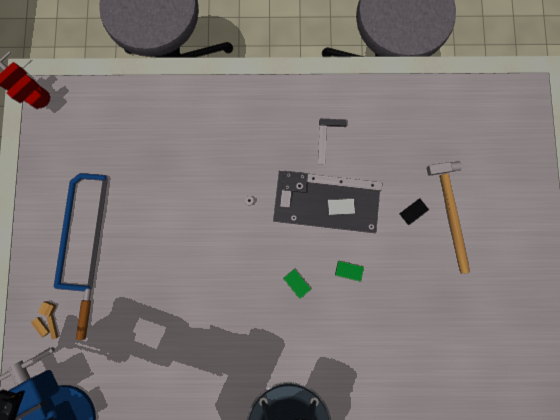

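View pics/side0.png

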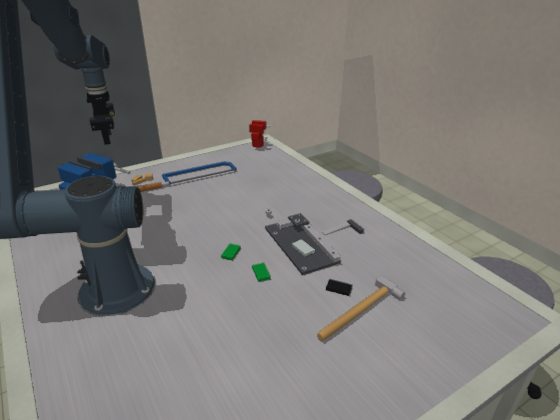

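Top view: the candidates are the silver block on the jig at (341,207), two green blocks at (297,283) and (349,271), and a black one at (414,211). Only the silver one is aluminium-coloured and on the jig plate. The rail is the light bar at the top (308,178)-(381,186), with the stop at (286,199) and the drill plate at (294,182). I'll confirm this in a crop and measure.

```bash
cat > h.py <<'E'
from rig import bot, vision
import cv2,numpy as np
def ray(n,uv,z):
    m=vision.camera_model(n);K=m["intrinsics"];T=m["camera_from_world"]
    R,t=T[:3,:3],T[:3,3]; o=-R.T@t
    uv=np.atleast_2d(uv).astype(float)
    d=(np.c_[uv,np.ones(len(uv))]@np.linalg.inv(K).T)@R
    return o+d*((z-o[2])/d[:,2])[:,None]
def proj(n,P):
    m=vision.camera_model(n);P=np.atleast_2d(P);c=P@m["camera_from_world"][:3,:3].T+m["camera_from_world"][:3,3]
    q=c@m["intrinsics"].T; return q[:,:2]/q[:,2:]
def rect(n,mask,z):
    c=max(cv2.findContours(mask.astype(np.uint8),cv2.RETR_EXTERNAL,cv2.CHAIN_APPROX_NONE)[0],key=cv2.contourArea)
    P=ray(n,c[:,0],z)[:,:2]
    return cv2.minAreaRect((P*1000).astype(np.float32)),c
E
python3 - <<'E'
from h import *
p=np.load("top0.npz")["p"]; d=np.load("top0.npz")["d"]
hsv=cv2.cvtColor(p,cv2.COLOR_RGB2HSV)
x0,y0=262,160
crop=p[y0:245,x0:395]; cv2.imwrite("pics/crop0.png",cv2.resize(crop,None,fx=6,fy=6,interpolation=cv2.INTER_CUBIC)[:, :, ::-1])
g=p.max(2)
print(g[200:215:7,330:355:6],g[195,300:380:12], p[207,341],p[181,340],p[200,286])
roi=np.zeros(g.shape,bool);roi[160:245,262:395]=1
dark=(g<100)&roi
dk=cv2.morphologyEx(dark.astype(np.uint8),cv2.MORPH_CLOSE,np.ones((7,7)))
print("plate",rect("top",dk,.012)[0])
br=np.zeros_like(roi);br[193:225,318:368]=1
print("blank",rect("top",(g>150)&br,.024)[0])
E
```

```text
[[164 164 164 167  74]
 [166 164 165 165 106]
 [138 100  63  71  62]] [61 61 57 57 58 58 61] [164 165 161] [49 46 49] [149 139 142]
plate ((580.693603515625, -108.12666320800781), (281.380615234375, 143.18263244628906), 83.21759796142578)
blank ((564.4053344726562, -144.04913330078125), (37.87061309814453, 67.80895233154297), 2.855205774307251)
```

View pics/crop0.png

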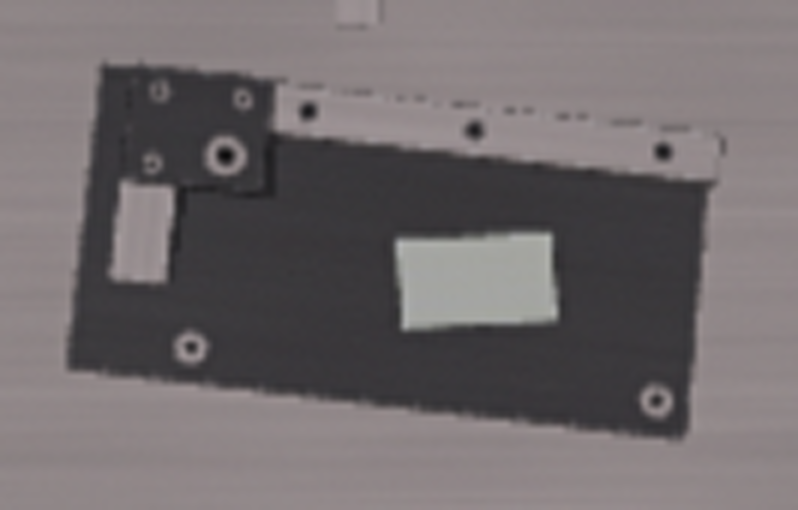

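Crop: the silver blank (396-557, 232-330 in the crop) is on the plate, its long side tilted about 9° from the rail. Next I'll fit the jig edges at subpixel precision.

```bash
cat > edges.py <<'E'
from h import *
def edge(g,n,a,b,z,steps=60,w=5,sgn=0):
    """subpixel edge along pixel segment a-b; search +-w px across; returns world pts at height z"""
    a,b=np.float64(a),np.float64(b);t=(b-a)/np.linalg.norm(b-a);nn=np.array([-t[1],t[0]])
    s=np.arange(-w,w+.01,.25);out=[]
    for f in np.linspace(0,1,steps):
        q=(a+f*(b-a))+s[:,None]*nn
        v=cv2.remap(g,q[:,0].astype(np.float32)[None],q[:,1].astype(np.float32)[None],cv2.INTER_LINEAR)[0]
        dv=np.gradient(cv2.GaussianBlur(v[None],(0,0),2)[0]); dv=np.abs(dv) if sgn==0 else np.clip(sgn*dv,0,None)
        i=dv.argmax(); wt=np.where(abs(np.arange(len(s))-i)<6,dv,0)
        out.append(q[0]+nn*((s*wt).sum()/wt.sum()-s[0]))
    out=ray(n,np.array(out),z)[:,:2].astype(np.float32)
    vx,vy,x,y=cv2.fitLine(out,cv2.DIST_HUBER,0,.001,.001).ravel()
    return np.array([x,y]),np.array([vx,vy]) if abs(vx)>abs(vy) and vx>0 or abs(vy)>=abs(vx) and vy>0 else -np.array([vx,vy])
def c2p(c): return np.float64(c)/6+[262-.42,160-.42]
E
python3 - <<'E'
from edges import *
p=np.load("top0.npz")["p"];g=cv2.cvtColor(p,cv2.COLOR_RGB2GRAY).astype(np.float32)
E={k:edge(g,"top",c2p(a),c2p(b),z,w=w) for k,a,b,z,w in[
 ("rail",(300,137),(690,180),.029,2.5),("open",(90,373),(660,434),.012,2.5),("-yend",(706,210),(690,400),.012,2.5),
 ("+yend",(97,150),(74,340),.012,2.5),("stop",(174,200),(168,265),.029,2),
 ("b1",(400,238),(550,232),.024,2),("b2",(404,329),(553,321),.024,2),("b3",(396,250),(401,320),.024,2),("b4",(553,245),(557,310),.024,2)]}
for k,(c,v) in E.items(): print(k,c.round(4),"ang",round(np.degrees(np.arctan2(v[1],v[0])),2))
yv=E["open"][1]+E["rail"][1]; yv/=np.linalg.norm(yv); xv=np.array([yv[1],-yv[0]])
print("yaxis",yv,"xaxis",xv)
for k,(c,v) in E.items(): print(k,"x %.1f y %.1f"%(c@xv*1000,c@yv*1000))
d=np.load("top0.npz")["d"]
E
```

```text
rail [ 0.6164 -0.1762] ang 83.14
open [ 0.5077 -0.1176] ang 83.21
-yend [ 0.5555 -0.2454] ang -7.02
+yend [0.5767 0.0338] ang -6.85
stop [ 0.5866 -0.0074] ang -8.16
b1 [ 0.5846 -0.1421] ang 93.08
b2 [ 0.5445 -0.1444] ang 92.58
b3 [ 0.5631 -0.1092] ang 5.28
b4 [ 0.5658 -0.1787] ang 4.8
yaxis [0.11888029 0.9929086 ] xaxis [ 0.9929086  -0.11888029]
rail x 633.0 y -101.7
open x 518.1 y -56.4
-yend x 580.8 y -177.6
+yend x 568.6 y 102.1
stop x 583.3 y 62.4
b1 x 597.3 y -71.6
b2 x 557.8 y -78.7
b3 x 572.1 y -41.5
b4 x 583.0 y -110.2
```

```bash
cat > go.py <<'E'
import sys
from h import *
yv=np.array([0.11888,0.99291]);xv=np.array([yv[1],-yv[0]]);C=.6327*xv+.0623*yv   # jig corner
R0=np.array([[-xv[0],yv[0],0],[-xv[1],yv[1],0],[0,0,-1]])   # tool y along jig y
def st():
    s=bot.read_state();P=np.array(s["position"]);R=np.array(s["tcp_rot"])
    q=P[:2]-C;f=np.array(s["force"]);F=[f[:2]@xv,f[:2]@yv,f[2]]
    print("t %.2f tcp in corner frame mm %s z %.1f F(jig) %s open %.2f"%(s["time_s"],np.round([q@xv*1e3,q@yv*1e3],1),P[2]*1e3,np.round(F,1),s["opening"]))
    return P,R
def to(x,y,z):   # corner-frame mm, z world mm
    P,R=st();w=C+xv*x/1e3+yv*y/1e3
    d=R.T@(np.r_[w,z/1e3]-P)*1e3;A=R.T@R0
    print("shift tool mm",d.round(1),"roll",round(np.arctan2(A[1,0],A[0,0]),4),"world",w.round(3))
if __name__=="__main__": to(*map(float,sys.argv[1:4]))
E
python3 go.py -104 -138 120
```

```text
t 0.10 tcp in corner frame mm [-542.9  555.6] z 221.7 F(jig) [0.2 0.2 1. ] open 1.00
shift tool mm [-534.3 -622.9  102.6] roll -0.1446 world [ 0.516 -0.138]
```

```bash
python3 -m inch '[[36,-32,-37,0,-0.1446],[36,-64,-75,0,-0.1446],[36,-96,-112,0,-0.1446],[36,-128,-150,0,-0.1446],[36,-160,-187,0,-0.1446],[36,-192,-224,0,-0.1446],[36,-224,-262,0,-0.1446],[36,-256,-299,0,-0.1446]]'; python3 go.py -104 -138 120
```

```text
time_s: 0.9
position: [0.332, 0.2455, 0.2221]
tcp_rot: [[-0.993, 0.118, -0.001], [0.118, 0.993, -0.002], [0.001, -0.002, -1.0]]
force: [0.8, 0.6, -0.1]
opening: 0.435
t 0.90 tcp in corner frame mm [-332.2  221. ] z 222.1 F(jig) [ 0.7  0.7 -0.1] open 0.44
shift tool mm [-228.1 -358.9  102.7] roll 0.0005 world [ 0.516 -0.138]
```

```bash
python3 -m inch '[[36,-28,-44,0,0],[36,-56,-88,0,0],[36,-84,-132,10,0],[36,-112,-176,20,0],[36,-140,-220,40,0],[36,-168,-264,60,0],[36,-198,-310,80,0],[36,-228,-359,102,0]]'; python3 -m inch '[[36,0,0,0,0],[36,0,0,0,0]]';python3 go.py -104 -138 16
```

```text
time_s: 1.7
position: [0.4989, -0.1031, 0.1351]
tcp_rot: [[-0.993, 0.119, -0.001], [0.119, 0.993, -0.002], [0.001, -0.002, -1.0]]
force: [0.4, -0.2, -0.2]
opening: 0.413
time_s: 1.9
position: [0.4984, -0.1039, 0.1341]
tcp_rot: [[-0.993, 0.122, -0.003], [0.122, 0.993, -0.0], [0.003, -0.001, -1.0]]
force: [-0.5, 0.3, -0.3]
opening: 0.413
t 1.90 tcp in corner frame mm [-125.5 -106.2] z 134.1 F(jig) [-0.6  0.3 -0.3] open 0.41
shift tool mm [-22.  -31.7 118. ] roll -0.0029 world [ 0.516 -0.138]
```

```bash
python3 -m inch '[[36,-22,-32,20,-0.003],[36,-22,-32,50,-0.003],[36,-22,-32,75,-0.003],[36,-22,-32,90,-0.003],[36,-22,-32,98,-0.003],[36,-22,-32,98,-0.003],[36,-22,-32,98,-0.003]]'; python3 - <<'E'
from go import *
to(-104,-138,16)
p,d=vision.capture("top");cv2.imwrite("pics/t1.png",cv2.resize(p[140:260,250:410],None,fx=5,fy=5,interpolation=cv2.INTER_CUBIC)[:,:,::-1])
E
```

```text
time_s: 2.6
position: [0.5163, -0.1376, 0.0369]
tcp_rot: [[-0.993, 0.118, -0.003], [0.118, 0.993, -0.001], [0.003, -0.001, -1.0]]
force: [-0.4, 0.1, 0.2]
opening: 0.419
t 2.60 tcp in corner frame mm [-103.7 -137.6] z 36.9 F(jig) [-0.4  0.   0.2] open 0.42
shift tool mm [ 0.2 -0.4 20.9] roll 0.0013 world [ 0.516 -0.138]
```

View pics/t1.png

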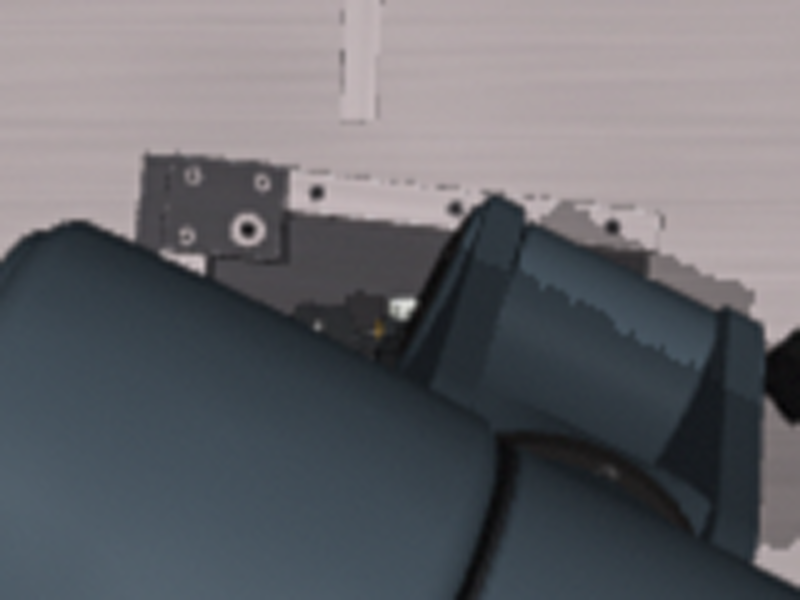

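The top view shows the arm hiding the blank, with only a leading corner visible at (403,307). I'll rely on the force readings and the side camera. Next: descend, then push toward the rail.

```bash
python3 -m inch '[[36,0,0,8,0.001],[36,0,0,15,0.001],[36,0,0,20.5,0.001],[36,0,0,20.5,0.001],[36,0,0,20.5,0.001]]'; python3 go.py -60 -138 16;  python3 -m inch '[[36,-5,0,0,0],[36,-10,0,0,0],[36,-15,0,0,0],[36,-20,0,0,0],[36,-25,0,0,0],[36,-30,0,0,0],[36,-35,0,0,0],[36,-38,0,0,0]]'; python3 go.py -50 -138 16
```

```text
time_s: 3.15
position: [0.5163, -0.138, 0.0162]
tcp_rot: [[-0.993, 0.119, -0.003], [0.119, 0.993, -0.001], [0.003, -0.001, -1.0]]
force: [-0.7, -0.2, 0.2]
opening: 0.409
t 3.15 tcp in corner frame mm [-103.7 -137.9] z 16.2 F(jig) [-0.7 -0.3  0.2] open 0.41
shift tool mm [-43.7  -0.1   0.1] roll -0.0001 world [ 0.56  -0.143]
time_s: 3.95
position: [0.5549, -0.1428, 0.0162]
tcp_rot: [[-0.993, 0.119, -0.002], [0.119, 0.993, -0.001], [0.001, -0.001, -1.0]]
force: [-1.1, 0.2, 0.5]
opening: 0.412
t 3.95 tcp in corner frame mm [ -64.8 -138.1] z 16.2 F(jig) [-1.1  0.1  0.5] open 0.41
shift tool mm [-14.8   0.1   0.1] roll -0.0002 world [ 0.57  -0.144]
```

```bash
python3 -m inch '[[36,-3,0,0,0],[36,-6,0,0,0],[36,-9,0,0,0],[36,-11,0,0,0],[36,-13,0,0,0],[36,-14,0,0,0],[36,-15,0,0,0],[36,-15,0,0,0]]'; python3 go.py -48 -138 16;python3 -m inch '[[36,-0.5,0,0,0],[36,-1,0,0,0],[36,-1,0,0,0]]'; python3 go.py -48 -138 16
python3 - <<'E'
from go import *
p,d=vision.capture("side");u,v=proj("side",np.r_[C,.012])[0].astype(int);print(u,v)
cv2.imwrite("pics/s1.png",cv2.resize(p[v-25:v+55,u-50:u+57],None,fx=7,fy=7,interpolation=cv2.INTER_CUBIC)[:,:,::-1])
E
```

```text
time_s: 4.75
position: [0.5687, -0.1444, 0.0161]
tcp_rot: [[-0.993, 0.119, -0.004], [0.119, 0.993, -0.001], [0.004, -0.001, -1.0]]
force: [-4.5, -0.6, 2.9]
opening: 0.411
t 4.75 tcp in corner frame mm [ -50.9 -138.1] z 16.1 F(jig) [-4.4 -1.1  2.9] open 0.41
shift tool mm [-2.9  0.1  0.1] roll 0.0001 world [ 0.572 -0.145]
time_s: 5.05
position: [0.5687, -0.1444, 0.0161]
tcp_rot: [[-0.993, 0.119, -0.006], [0.119, 0.993, -0.0], [0.006, -0.001, -1.0]]
force: [-5.4, -0.0, 3.9]
opening: 0.414
t 5.05 tcp in corner frame mm [ -50.9 -138.1] z 16.1 F(jig) [-5.4 -0.7  3.9] open 0.41
shift tool mm [-2.9  0.1  0.1] roll 0.0003 world [ 0.572 -0.145]
298 223
```

View pics/s1.png

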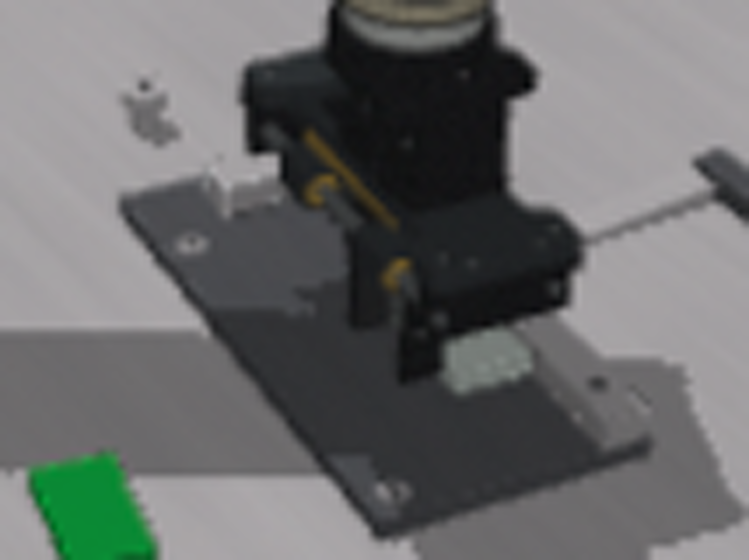

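The side view shows both fingertips on the blank's open side and the blank against the rail, trailing end at (490,375). The fingers have stalled at x=-50.9. I'll press slightly harder, then back off and move behind the trailing end.

```bash
python3 -m inch '[[36,-2,0,0,0],[36,-4,0,0,0],[36,-4,0,0,0],[36,-4,0,0,0]]'; python3 go.py -48 -138 16;python3 -m inch '[[36,6,0,0,0],[36,12,0,0,0],[10,18,0,-10,0],[0,18,-30,-30,0],[0,10,-70,-40,0],[0,0,-100,-40,0],[0,-20,-100,-40,0],[0,-20,-100,-40,0]]'; python3 go.py -24 -215 16
python3 - <<'E'
from go import *
p,d=vision.capture("side");u,v=298,223
cv2.imwrite("pics/s2.png",cv2.resize(p[v-25:v+55,u-50:u+57],None,fx=7,fy=7,interpolation=cv2.INTER_CUBIC)[:,:,::-1])
E
```

```text
time_s: 5.5
position: [0.5688, -0.1443, 0.0159]
tcp_rot: [[-0.993, 0.118, -0.014], [0.118, 0.993, 0.002], [0.014, 0.0, -1.0]]
force: [-9.8, -1.0, 8.3]
opening: 0.413
t 5.50 tcp in corner frame mm [ -50.8 -137.9] z 15.9 F(jig) [-9.6 -2.2  8.3] open 0.41
shift tool mm [-2.8 -0.1 -0.1] roll 0.0011 world [ 0.572 -0.145]
time_s: 6.3
position: [0.5807, -0.2485, 0.057]
tcp_rot: [[-0.993, 0.119, -0.008], [0.119, 0.993, -0.002], [0.007, -0.003, -1.0]]
force: [-0.6, 0.6, 0.5]
opening: 0.018
t 6.30 tcp in corner frame mm [ -26.6 -240. ] z 57.0 F(jig) [-0.6  0.5  0.5] open 0.02
shift tool mm [-2.9 25.1 41. ] roll -0.0002 world [ 0.586 -0.224]
```

View pics/s2.png

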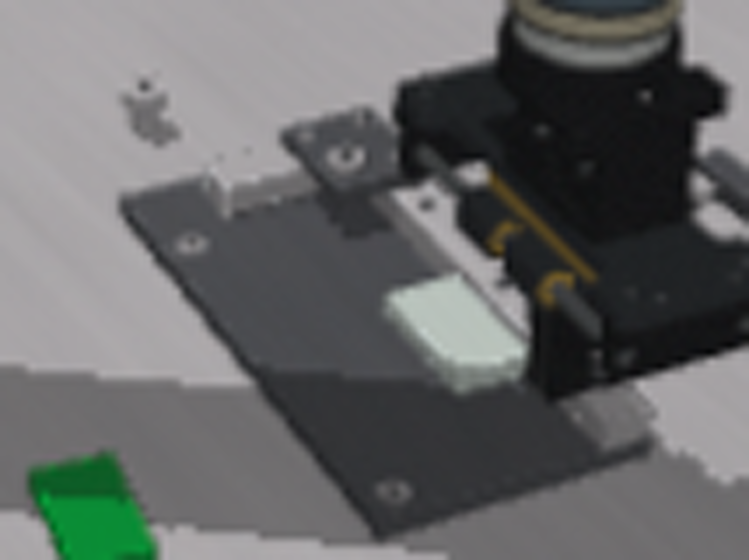

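The blank looks flush along the rail, with its trailing end at (490,375) and the finger beyond it. I'll check numerically from the top camera.

```bash
cat >> edges.py <<'E'
def blank():
    from go import C,xv,yv
    p,d=vision.capture("top");hsv=cv2.cvtColor(p,cv2.COLOR_RGB2HSV);r,g,b=[p[:,:,i].astype(int) for i in range(3)]
    m=(g-r>2)&(g-b>=0)&(g>120);roi=np.zeros_like(m);roi[165:240,265:390]=1;m&=roi
    (c,wh,a),ct=rect("top",m,.024);q=np.array(c)/1e3-C
    P=ray("top",ct[:,0],.024)[:,:2]-C;J=np.c_[P@xv,P@yv]*1e3
    print("blank corner-frame",np.round([q@xv*1e3,q@yv*1e3],1),"size",np.round(wh,1),"ang to jig",round((a-np.degrees(np.arctan2(yv[1],yv[0]))+45)%90-45,2),"x rng",J[:,0].min().round(1),J[:,0].max().round(1),"y rng",J[:,1].min().round(1),J[:,1].max().round(1),"px",m.sum())
    return p
E
python3 - <<'E'
from edges import *
p=blank()
cv2.imwrite("pics/t2.png",cv2.resize(p[140:260,250:410],None,fx=5,fy=5,interpolation=cv2.INTER_CUBIC)[:,:,::-1])
p=np.load("top0.npz")["p"];print(p[207,341],p[181,350],p[184,340:345])
E
```

```text
Traceback (most recent call last):
  File "edges.py", line 20, in blank
    (c,wh,a),ct=rect("top",m,.024);q=np.array(c)/1e3-C
                ~~~~^^^^^^^^^^^^^^
  File "h.py", line 13, in rect
    c=max(cv2.findContours(mask.astype(np.uint8),cv2.RETR_EXTERNAL,cv2.CHAIN_APPROX_NONE)[0],key=cv2.contourArea)
ValueError: max() iterable argument is empty
```

```bash
python3 - <<'E'
from edges import *
p,d=vision.capture("top")
cv2.imwrite("pics/t2.png",cv2.resize(p[140:260,250:410],None,fx=5,fy=5,interpolation=cv2.INTER_CUBIC)[:,:,::-1])
q=np.load("top0.npz")["p"];print(q[200:215:4,330:352:8].tolist(),q[182:192,340].tolist())
E
```

```text
[[[163, 164, 162], [163, 164, 159], [164, 165, 160]], [[164, 165, 160], [164, 164, 161], [164, 164, 161]], [[166, 167, 164], [165, 165, 161], [164, 165, 163]], [[166, 167, 163], [164, 166, 161], [164, 166, 160]]] [[71, 66, 68], [131, 123, 125], [151, 142, 144], [143, 136, 139], [72, 68, 70], [56, 54, 57], [57, 56, 59], [58, 56, 58], [56, 54, 57], [56, 54, 56]]
```

View pics/t2.png

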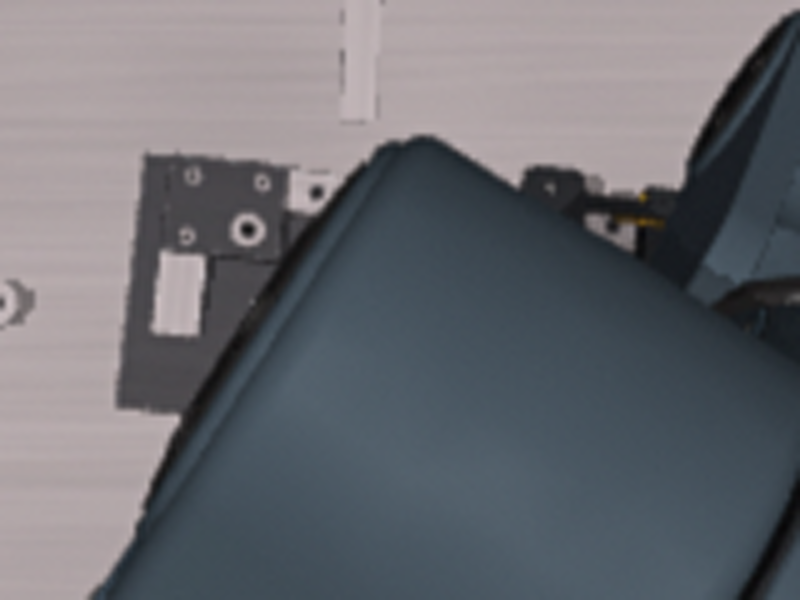

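The top view is blocked by the arm. I'll measure the edges of the blank's top face in the side picture instead.

```bash
python3 - <<'E'
from edges import *
from go import C,xv,yv
p,d=vision.capture("side");g=cv2.cvtColor(p,cv2.COLOR_RGB2GRAY).astype(np.float32)
f=lambda c:np.float64(c)/7+[248-.43,198-.43]
for k,a,b,w in [("lead",(400,293),(448,279),1.5),("open",(402,313),(440,355),1.3),("rail",(470,288),(515,333),1.5)]:
    c,v=edge(g,"side",f(a),f(b),.024,w=w,steps=30);q=c-C
    print(k,np.round([q@xv*1e3,q@yv*1e3],1),"dir in jig",np.round([v@xv,v@yv],3))
E
```

```text
lead [ -15.2 -108.5] dir in jig [ 1.    -0.018]
open [ -41. -145.] dir in jig [-0.007  1.   ]
rail [  -2.6 -138.3] dir in jig [-0.011  1.   ]
```

The blank is flush: its open side is at x≈-41, the edges are parallel within 0.02 rad, and the trailing end is near y≈-178. Now I'll lower behind the end and push along the rail, with a slight drift into it.

```bash
python3 -m inch '[[0,0.5,25,15,0],[0,0.5,25,30,0],[0,0.5,25,41,0],[0,0.5,25,41,0],[0,0.5,25,41,0]]'; python3 go.py -25 -195 16; python3 -m inch '[[0,0,5,0,0],[0,0,10,0,0],[0,0,15,0,0],[0,0,20,0,0],[0,0,25,0,0],[0,0,30,0,0],[0,-0.5,35,0,0],[0,-0.5,40,0,0]]';python3 go.py -25 -85 16
```

```text
time_s: 7.0
position: [0.578, -0.2201, 0.0141]
tcp_rot: [[-0.993, 0.117, -0.016], [0.117, 0.993, 0.003], [0.016, 0.001, -1.0]]
force: [0.3, 0.5, -0.0]
opening: 0.01
t 7.00 tcp in corner frame mm [ -32.7 -212.1] z 14.1 F(jig) [ 0.3  0.6 -0. ] open 0.01
shift tool mm [-7.7 17.1 -2. ] roll 0.002 world [ 0.588 -0.204]
time_s: 7.8
position: [0.5827, -0.1806, 0.0142]
tcp_rot: [[-0.993, 0.116, -0.017], [0.116, 0.993, 0.002], [0.017, -0.0, -1.0]]
force: [-2.5, -3.4, 0.9]
opening: 0.005
t 7.80 tcp in corner frame mm [ -32.6 -172.4] z 14.2 F(jig) [-2.1 -3.6  0.9] open 0.01
shift tool mm [-7.8 87.3 -1.9] roll 0.0025 world [ 0.601 -0.095]
```

The tool landed 8 mm too far toward the open side (x=-32.7). I'll measure the blank before going further.

```bash
python3 - <<'E'
from edges import *
from go import C,xv,yv
p,d=vision.capture("side")
np.save("s3.npy",p)
cv2.imwrite("pics/s3.png",cv2.resize(p[198:278,248:355],None,fx=7,fy=7,interpolation=cv2.INTER_CUBIC)[:,:,::-1])
E
```

```text
(no output)
```

View pics/s3.png

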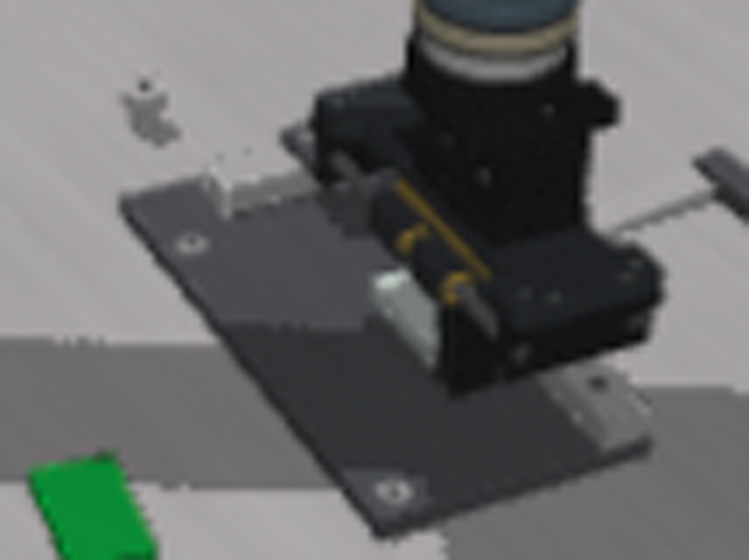

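The blank (372-440, 270-370 in the crop) is in contact and still near the rail. It has moved only a little. I'll back off, re-centre in x, and measure its open edge.

```bash
python3 -m inch '[[0,0,-8,0,0],[0,-6,-15,0,0],[0,-12,-15,-2,0],[0,-12,-15,-2,0],[0,-12,-15,-2,0]]'; python3 - <<'E'
from edges import *
from go import C,xv,yv,to
to(-22,-187,16)
p=np.load("s3.npy");g=cv2.cvtColor(p,cv2.COLOR_RGB2GRAY).astype(np.float32)
f=lambda c:np.float64(c)/7+[248-.43,198-.43]
for k,a,b,w in [("lead",(378,277),(400,270),1.5),("open",(388,298),(428,340),1.3),("openbottom",(385,309),(430,360),1.3)]:
    c,v=edge(g,"side",f(a),f(b),.012 if 'bot' in k else .024,w=w,steps=30);q=c-C
    print(k,np.round([q@xv*1e3,q@yv*1e3],1),"dir in jig",np.round([v@xv,v@yv],3))
E
```

```text
time_s: 8.35
position: [0.5933, -0.196, 0.016]
tcp_rot: [[-0.993, 0.117, -0.016], [0.117, 0.993, 0.003], [0.017, 0.001, -1.0]]
force: [-0.4, -0.7, 0.4]
opening: 0.004
t 8.35 tcp in corner frame mm [ -20.3 -186.4] z 16.0 F(jig) [-0.3 -0.7  0.4] open 0.00
shift tool mm [ 1.7 -0.6  0. ] roll 0.0023 world [ 0.592 -0.196]
lead [-32.3 -93.2] dir in jig [ 1.    -0.029]
open [ -40.8 -127.3] dir in jig [0.042 0.999]
openbottom [ -38.6 -125.6] dir in jig [-0.012  1.   ]
```

The blank has moved 15 mm and is still about square. The tool is now centred at x=-20.3, so I'll push to a point still short of the stop.

```bash
python3 -m inch '[[0,0,6,0,0.002],[0,0,12,0,0.002],[0,0,18,0,0.002],[0,0,24,0,0.002],[0,-0.5,30,0,0.002],[0,-0.5,36,0,0.002],[0,-1,42,0,0.002],[0,-1,48,0,0.002]]';python3 go.py -20 -130 16
python3 -m inch '[[0,0,-6,0,0],[0,20,-12,-5,0],[0,45,-12,-5,0],[36,55,15,-5,0],[36,55,47,0,0],[36,55,47,0,0],[36,55,47,0,0]]'; python3 - <<'E'
from edges import *
from go import to
to(-52,-97,16)
p,d=vision.capture("side")
np.save("s4.npy",p)
cv2.imwrite("pics/s4.png",cv2.resize(p[198:278,248:355],None,fx=7,fy=7,interpolation=cv2.INTER_CUBIC)[:,:,::-1])
E
```

```text
time_s: 9.15
position: [0.5998, -0.148, 0.016]
tcp_rot: [[-0.993, 0.119, -0.017], [0.119, 0.993, 0.003], [0.017, 0.001, -1.0]]
force: [-1.6, -3.0, -0.7]
opening: 0.006
t 9.15 tcp in corner frame mm [ -19.5 -137.9] z 16.0 F(jig) [-1.2 -3.2 -0.7] open 0.01
shift tool mm [ 0.5  7.9 -0. ] roll 0.0002 world [ 0.6  -0.14]
time_s: 9.85
position: [0.5518, -0.0946, 0.0171]
tcp_rot: [[-0.993, 0.117, -0.015], [0.117, 0.993, 0.003], [0.015, 0.001, -1.0]]
force: [-0.0, -0.5, 0.0]
opening: 0.284
t 9.85 tcp in corner frame mm [-73.6 -90.6] z 17.1 F(jig) [ 0.1 -0.5  0. ] open 0.28
shift tool mm [-21.6  -6.4   0.8] roll 0.0015 world [ 0.572 -0.103]
```

View pics/s4.png

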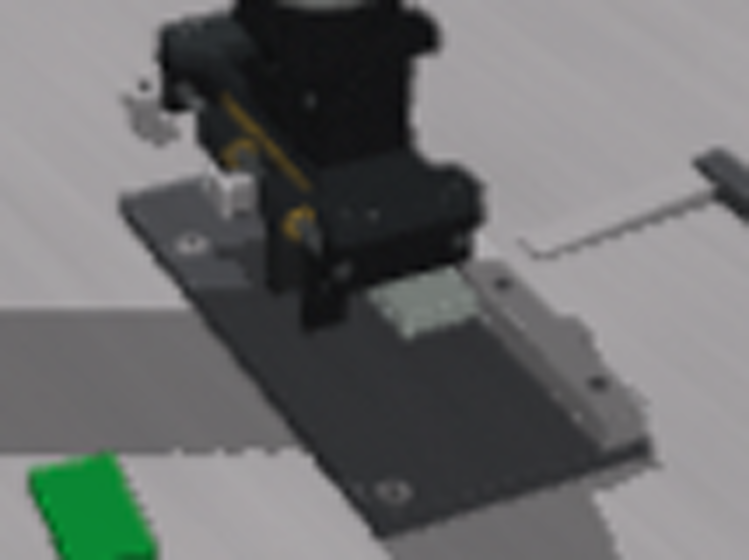

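The blank sits by the rail with its trailing end at (440,325), and the fingers are beside it. I'll re-square it against the rail.

```bash
python3 -m inch '[[36,-6,0,0.5,0],[36,-12,0,0.5,0],[36,-17,0,0.5,0],[36,-21,0,0.5,0],[36,-23,0,0.5,0],[36,-25,0,0.5,0],[36,-25,0,0.5,0],[36,-25,0,0.5,0]]';python3 go.py -51 -90 16
```

```text
time_s: 10.7
position: [0.5742, -0.0981, 0.016]
tcp_rot: [[-0.993, 0.118, -0.02], [0.118, 0.993, 0.003], [0.02, 0.001, -1.0]]
force: [-4.2, -1.8, 1.9]
opening: 0.416
t 10.70 tcp in corner frame mm [-50.9 -91.4] z 16.0 F(jig) [-3.9 -2.3  1.9] open 0.42
shift tool mm [0.1 1.4 0. ] roll 0.001 world [ 0.574 -0.097]
```

```bash
python3 -m inch '[[36,8,0,0,0],[36,15,0,0,0],[10,15,0,-20,0],[0,15,-35,-35,0],[0,0,-65,-35,0],[0,-30,-65,-35,0],[0,-31,-65,-25,0],[0,-31,-65,-15,0]]';python3 go.py -20 -148 16
```

```text
time_s: 11.5
position: [0.5978, -0.1663, 0.03]
tcp_rot: [[-0.993, 0.118, -0.019], [0.118, 0.993, 0.003], [0.019, 0.001, -1.0]]
force: [-0.3, 0.9, 0.2]
opening: 0.021
t 11.50 tcp in corner frame mm [ -19.4 -156.3] z 30.0 F(jig) [-0.4  0.9  0.2] open 0.02
shift tool mm [ 0.3  8.3 14. ] roll 0.001 world [ 0.598 -0.158]
```

```bash
python3 -m inch '[[0,0.5,0,7,0],[0,0.5,0,14,0],[0,0.5,5,14,0],[0,0.5,10,14,0],[0,0.5,15,14,0],[0,0.5,20,14,0],[0,0.5,25,14,0],[0,0.5,30,14,0]]';python3 go.py -19 -85 16
```

```text
time_s: 12.3
position: [0.6008, -0.1364, 0.0164]
tcp_rot: [[-0.993, 0.117, -0.019], [0.117, 0.993, 0.002], [0.019, -0.0, -1.0]]
force: [-0.8, -2.0, 1.9]
opening: 0.006
t 12.30 tcp in corner frame mm [ -19.9 -126.3] z 16.4 F(jig) [-0.6 -2.1  1.9] open 0.01
shift tool mm [-1.  41.3  0.4] roll 0.0014 world [ 0.607 -0.095]
```

```bash
python3 -m inch '[[0,0,5,0,0],[0,0,10,0,0],[0,-0.5,15,0,0],[0,-0.5,20,0,0],[0,-0.5,24,0,0],[0,-1,28,0,0],[0,-1,32,0,0],[0,-1,35,0,0]]';python3 go.py -19 -85 16;  python3 -m inch '[[0,0,2,0,0],[0,0,4,0,0],[0,0,6,0,0],[0,0,8,0,0],[0,0,8,0,0],[0,0,8,0,0]]';python3 go.py -19 -85 16
```

```text
time_s: 13.1
position: [0.6056, -0.1014, 0.0163]
tcp_rot: [[-0.993, 0.117, -0.019], [0.117, 0.993, 0.002], [0.019, -0.0, -1.0]]
force: [-3.1, -3.0, 0.6]
opening: -0.0
t 13.10 tcp in corner frame mm [-19.3 -91. ] z 16.3 F(jig) [-2.7 -3.4  0.6] open -0.00
shift tool mm [-0.3  6.   0.3] roll 0.0015 world [ 0.607 -0.095]
time_s: 13.7
position: [0.6068, -0.093, 0.0162]
tcp_rot: [[-0.993, 0.118, -0.019], [0.118, 0.993, 0.003], [0.019, 0.001, -1.0]]
force: [-1.0, -1.7, 1.1]
opening: 0.008
t 13.70 tcp in corner frame mm [-19.1 -82.5] z 16.2 F(jig) [-0.8 -1.8  1.1] open 0.01
shift tool mm [-0.1 -2.5  0.2] roll 0.0012 world [ 0.607 -0.095]
```

```bash
python3 -m inch '[[0,0,1.5,0,0],[0,0,3,0,0],[0,0,4.5,0,0],[0,0,6,0,0],[0,0,6,0,0]]';python3 go.py -19 -80 16;python3 - <<'E'
from h import *
p,d=vision.capture("side")
cv2.imwrite("pics/s5.png",cv2.resize(p[198:278,248:355],None,fx=7,fy=7,interpolation=cv2.INTER_CUBIC)[:,:,::-1])
E
```

```text
time_s: 14.2
position: [0.6073, -0.09, 0.0162]
tcp_rot: [[-0.993, 0.116, -0.019], [0.116, 0.993, -0.002], [0.019, -0.004, -1.0]]
force: [-4.8, -11.1, 1.2]
opening: 0.006
t 14.20 tcp in corner frame mm [-19.  -79.5] z 16.2 F(jig) [ -3.4 -11.6   1.2] open 0.01
shift tool mm [-0.  -0.5  0.2] roll 0.0033 world [ 0.607 -0.091]
```

View pics/s5.png

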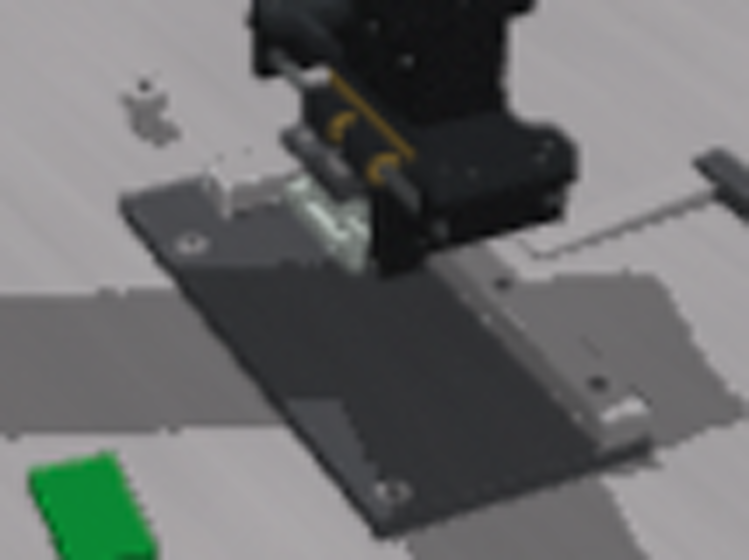

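The side view shows the blank under the drill plate against the stop. The push stalled at 11.6 N, with the finger at the trailing end (370,265). Next I'll press the open side into the rail.

```bash
python3 -m inch '[[0,0,-3,0,0],[0,0,-8,0,0.003],[0,25,-10,0,0.003],[0,50,-8,0,0.003],[24,52,15,0,0.003],[24,52,39,0,0.003],[24,52,39,0,0.003],[24,52,39,0,0.003]]';python3 go.py -51 -40 16;
```

```text
time_s: 15.05
position: [0.5607, -0.0446, 0.0171]
tcp_rot: [[-0.993, 0.118, -0.018], [0.118, 0.993, -0.001], [0.018, -0.004, -1.0]]
force: [-0.1, 0.2, 1.0]
opening: 0.243
t 15.05 tcp in corner frame mm [-70.7 -39.9] z 17.1 F(jig) [-0.1  0.2  1. ] open 0.24
shift tool mm [-19.7  -0.1   0.8] roll 0.0013 world [ 0.58  -0.047]
```

```bash
python3 -m inch '[[24,-6,0,0.5,0],[24,-12,0,0.5,0],[24,-16,0,0.5,0],[24,-19,0,0.5,0],[24,-21,0,0.5,0],[24,-23,0,0.5,0],[24,-24,0,0.5,0],[24,-24,0,0.5,0]]';python3 go.py -51 -40 16;python3 -m inch '[[24,-1,0,0,0],[24,-2,0,0,0],[24,-2,0,0,0]]';python3 go.py -51 -40 16
```

```text
time_s: 15.85
position: [0.5803, -0.0471, 0.0158]
tcp_rot: [[-0.993, 0.117, -0.027], [0.117, 0.993, -0.0], [0.027, -0.004, -1.0]]
force: [-7.8, -1.9, 5.3]
opening: 0.277
t 15.85 tcp in corner frame mm [-50.9 -40.1] z 15.8 F(jig) [-7.5 -2.8  5.3] open 0.28
shift tool mm [ 0.1  0.1 -0.2] roll 0.0019 world [ 0.58  -0.047]
time_s: 16.15
position: [0.5802, -0.0471, 0.0156]
tcp_rot: [[-0.993, 0.117, -0.032], [0.117, 0.993, 0.0], [0.032, -0.003, -0.999]]
force: [-6.0, -0.9, 4.3]
opening: 0.279
t 16.15 tcp in corner frame mm [-51.  -40.1] z 15.6 F(jig) [-5.9 -1.6  4.3] open 0.28
shift tool mm [ 0.   0.1 -0.4] roll 0.0022 world [ 0.58  -0.047]
```

It stalled at the same x=-50.9, so the blank is flush. One more end push for y, then retreat and check.

```bash
python3 -m inch '[[24,8,0,0,0],[20,18,0,0,0],[0,18,-20,-5,0],[0,16,-50,-5,0],[0,0,-56,-5,0],[0,-20,-56,-5,0],[0,-30,-56,0,0],[0,-30,-56,0,0]]';python3 go.py -21 -79.5 16
```

```text
time_s: 16.95
position: [0.6045, -0.1063, 0.0143]
tcp_rot: [[-0.993, 0.116, -0.031], [0.116, 0.993, -0.0], [0.03, -0.004, -1.0]]
force: [-1.5, -0.5, -0.6]
opening: 0.004
t 16.95 tcp in corner frame mm [-19.9 -96. ] z 14.3 F(jig) [-1.5 -0.7 -0.6] open 0.00
shift tool mm [ 1.2 16.5 -1.8] roll 0.0025 world [ 0.605 -0.09 ]
```

```bash
python3 -m inch '[[0,0,5,-1,0],[0,0,10,-1,0],[0,0,13,-1,0],[0,0,15,-1,0],[0,0,17,-1,0],[0,0,19,-1,0],[0,0,20,-1,0],[0,0,20,-1,0]]';python3 go.py -21 -79.5 16
python3 -m inch '[[0,0,-5,0,0],[0,0,-12,0,0],[0,10,-20,-20,0],[0,40,-30,-60,0],[0,80,-60,-90,0],[0,120,-100,-110,0],[0,120,-145,-110,0],[0,120,-180,-110,0]]'
python3 -m inch '[[0,0,-45,0,0],[0,0,-90,0,0],[0,0,-135,0,0],[0,0,-180,0,0],[0,0,-180,0,0],[0,0,-180,0,0]]'
python3 - <<'E'
from edges import *
import go;go.st()
p,d=vision.capture("top");np.save("tf.npy",p)
s,_=vision.capture("side");np.save("sf.npy",s)
a=cv2.resize(p[165:235,265:335],None,fx=8,fy=8,interpolation=cv2.INTER_CUBIC)
cv2.imwrite("pics/f.png",a[:,:,::-1])
E
```

```text
time_s: 17.75
position: [0.6061, -0.0899, 0.0153]
tcp_rot: [[-0.993, 0.114, -0.032], [0.114, 0.993, -0.005], [0.032, -0.009, -0.999]]
force: [-3.3, -11.0, 0.1]
opening: 0.004
t 17.75 tcp in corner frame mm [-20.3 -79.5] z 15.3 F(jig) [ -1.9 -11.3   0.1] open 0.00
shift tool mm [ 0.8 -0.  -0.6] roll 0.0048 world [ 0.605 -0.09 ]
time_s: 18.55
position: [0.4686, -0.2553, 0.1323]
tcp_rot: [[-0.993, 0.114, -0.031], [0.114, 0.993, -0.006], [0.03, -0.009, -1.0]]
force: [0.4, -0.7, -0.0]
opening: 0.003
time_s: 19.15
position: [0.4475, -0.4349, 0.1336]
tcp_rot: [[-0.993, 0.116, -0.031], [0.117, 0.993, -0.005], [0.03, -0.008, -1.0]]
force: [1.2, -0.2, 0.2]
opening: 0.005
t 19.15 tcp in corner frame mm [-136.7 -440.9] z 133.6 F(jig) [ 1.2 -0.1  0.2] open 0.00
```

View pics/f.png

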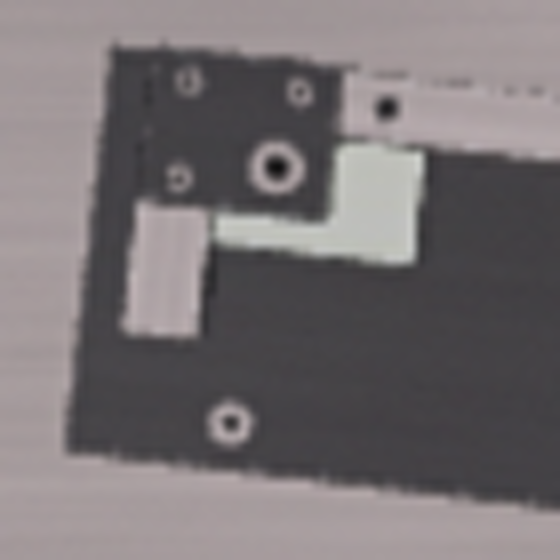

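The blank is in the corner: open edge (215,240)-(415,264), trailing edge (424,150)-(415,264), with a thin dark line at the stop near (210,230). I'll measure these.

```bash
python3 - <<'E'
from edges import *
from go import C,xv,yv
p=np.load("tf.npy");g=cv2.cvtColor(p,cv2.COLOR_RGB2GRAY).astype(np.float32)
f=lambda c:np.float64(c)/8+[265-.44,165-.44]
for k,a,b,z in [("open",(225,242),(405,263),.024),("trail",(423,162),(417,250),.024),("lead",(214,222),(212,236),.024),("stop",(208,225),(201,325),.029),("rail",(430,148),(550,161),.029)]:
    c,v=edge(g,"top",f(a),f(b),z,w=2 if k!="lead" else 1,steps=40);q=c-C
    print(k,np.round([q@xv*1e3,q@yv*1e3],1),"dir in jig",np.round([v@xv,v@yv],3))
E
```

```text
open [-39.9 -37.6] dir in jig [0.002 1.   ]
trail [-16.9 -69.8] dir in jig [ 1.    -0.006]
lead [-35.3  -2.5] dir in jig [ 1.    -0.019]
stop [-52.7   0.1] dir in jig [ 1.    -0.005]
rail [  0.2 -92.3] dir in jig [-0.004  1.   ]
```

```bash
python3 -c "
from rig import bot
print(bot.hand_in())"
```

```text
the job is handed in; nothing more can be done
None
```

The blank is seated in the corner of the jig, against both the rail and the stop, and the job is handed in after about 19 s on the robot's clock. I pushed it square to the rail with both fingertips while it was about 70 mm or more short of the stop. Then I slid it along by its trailing end with the fingers shut, squaring it once more on the way. At the stop I pressed its open side and then its end once more, and moved the arm away.

**Last checks, top camera, arm clear:**

| Check | Measured | Seated value |
|---|---|---|
| Open side, from the rail | -39.9 mm | -40 mm |
| Trailing end, from the stop | -69.8 mm | -70 mm |
| Angle of the edges to the jig | within about 0.006 rad | 0 |

- **Pushes:** the last two stalled firmly at about 7 N into the rail and 11 N into the stop.
- **Disagreements:**
  - The visible bit of the leading edge measured 2.5 mm short of the stop. It is only a few pixels long and in the stop's shadow, and it conflicts with the trailing end and the stall, so I discounted it.
  - One noisy side-camera edge partway read 0.04 rad; the later squaring push and the final check do not support it.
- **Off-centre push:** the first push along the rail landed about 8 mm to the open side. I backed off and re-centred before going on.
- **Not checked:** I did not measure the bystander tools. I never moved toward them, and no unexpected forces showed in the readings I took.

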